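# Sort the craft hearts into their trays

### The arm

A 7-joint arm with a two-finger parallel gripper is mounted at the origin on the work surface. World frame = base frame: x ahead of the robot, y to its left, z up, the work surface at z = 0. Lengths are in m, angles in rad, forces in N, time in s.
With the tool pointing down it reaches from about 0.425 to 0.925 m from the base axis. Payload 6.8 kg.
Tool frame: the origin (TCP) lies at the very end of the fingers, on their centre line; the grasp point (between the pads) lies r.grip_depth behind it (r.grip_depth is the distance from the TCP to the grasp point, in m); z points along the fingers, x is the direction in which the jaws open and shut, and the axes are right-handed (so a half turn about z gives the same grasp; the last joint's range is limited). The gripper opens to 85 mm and grips with 20 to 120 N. Pads are 22 mm wide; open, the fingers measure 114 mm over their backs; the gripper's body (76 mm by 85 mm) begins 54 mm behind the grasp point. The pads swing forward as they close: fully open they stand 13 mm farther back than shut.
Start: joints at [-1.395, 0.477, 0.022, 1.555, -0.011, 1.109, -0.083], TCP at [0.189, 0.648, 0.231] pointing down, gripper open.
Joint ranges: [-2.96, 2.96], [-0.34, 2.1], [-1.41, 1.46], [0.24, 2.44], [-1.37, 4.51], [0.17, 1.92], [-2.96, 2.96]. Speed limits (rad/s): [2.39, 2.39, 3.14, 3.14, 3.14, 3.14, 3.14].

### API

Orientations are given as a rotation vector (axis times angle).
In Python, from bench import readout, grab_frame, workorder, r gives the robot as it stands.
- The arm moves only by the shell command python3 -m handwheel 'ROWS' [FORCE]. ROWS is text: rows parted by semicolons, each of 7 numbers parted by spaces: the shift along the tool's x, y, z in mm, then the turn, a rotation vector about the tool's x, y, z in degrees, then the finger opening in mm, from 0 to 85.4. A call has 1 to 12 rows; each row is the pose to reach, as a shift and turn from the pose commanded when the call began, along the tool's axes at that moment; what a row does not reach only later rows make up. A row lasts 1/8 s, in which the tool goes at most 62.5 mm and 10.7 degrees, less where a joint would pass 70% of its speed; a pose out of reach is approached as far as the arm can. A call with a gripper value outside its range is refused whole. The fingers move at their own pace and stop on an object; FORCE is the grip in N (left out, the last holds). Time passes only in rows, so rows that repeat a pose let the fingers close. It gives the time, the measured TCP pose, the force and the opening at its end, in the units of the state.
- readout.get_obs(): the state, without advancing time (a new reading comes with each control period).
- grab_frame(name): name is "scene" or "top"; returns a dict with "pixels" (384x512x3 uint8, red, green, blue), "fx", "fy", "cx", "cy" (pixels), "D" ([k1, k2, p1, p2, k3] as OpenCV has them; the pictures are not rectified), "rvec" (rotation vector, rad) and "tvec" (3), from world to camera coordinates, as OpenCV has them. Camera axes: x right, y down, z forward; pixel columns grow to the right and rows downward; lengths in m; the calibration is good to about 2 mm. A picture is of the moment at which its call begins. There is no depth.
- workorder.hand_in(): hands the job in, once; it reports no verdict.
The state is a dict: "clock": time; "joints": joint angles; "qvel": joint speeds; "tau": joint torques, N m; "tcp_pos": TCP position; "orientation": TCP orientation; "contact_force": force on the tool from outside, world axes, zero at the start; "moment": the same for the moment, N m; "grip_width": finger opening in m.
Only numpy, scipy, OpenCV 4.12 (cv2) and the standard library are available. Lean on these libraries where they do the work, as an engineer would, in place of code of your own. Each camera call takes 0.05 s, during which the arm holds its last target.

### The job

The craft class is ready to start on its gilded wooden hearts: put each of the three hearts into the white tray of its own size - the large heart in the large tray, the medium heart in the medium tray, the small heart in the small tray - lying flat on the tray's floor with its gold side up. Set each one down gently without dropping it, and leave the round and the flower-shaped blanks where they are.

Things in the scene. Friction and masses are not known exactly. Their poses are not given: they have to be found in the camera images.
- heart_large: The large heart: solid dark-brown wood, gold panel on top, lying flat; 67 mm wide (y), 62 mm from point to lobes (x), 30 mm thick (z). Origin: on the underside, middle of its length and width; +x points to the two round lobes. Its sides are parallel only at the widest line, 11.0 mm towards +x from the origin: grip there, across y. Loose, 20 to 120 g.
- heart_medium: The medium heart: solid dark-brown wood, gold panel on top, lying flat; 54 mm wide (y), 49 mm from point to lobes (x), 30 mm thick (z). Origin: on the underside, middle of its length and width; +x points to the two round lobes. Its sides are parallel only at the widest line, 8.8 mm towards +x from the origin: grip there, across y. Loose, 20 to 120 g.
- heart_small: The small heart: solid dark-brown wood, gold panel on top, lying flat; 40 mm wide (y), 37 mm from point to lobes (x), 30 mm thick (z). Origin: on the underside, middle of its length and width; +x points to the two round lobes. Its sides are parallel only at the widest line, 6.6 mm towards +x from the origin: grip there, across y. Loose, 20 to 120 g.
- tray_large: The large tray: a square white card tray, taped down with bits of blue tape, 102 mm inside, 108 mm outside. Origin at the centre of its underside on the table; its floor is 3 mm and the top of its 3 mm thick rim 8 mm above the table; x and y run along its sides, z up. Fixed.
- tray_medium: The medium tray: a square white card tray, taped down with bits of blue tape, 87 mm inside, 93 mm outside. Origin at the centre of its underside on the table; its floor is 3 mm and the top of its 3 mm thick rim 8 mm above the table; x and y run along its sides, z up. Fixed.
- tray_small: The small tray: a square white card tray, taped down with bits of blue tape, 72 mm inside, 78 mm outside. Origin at the centre of its underside on the table; its floor is 3 mm and the top of its 3 mm thick rim 8 mm above the table; x and y run along its sides, z up. Fixed.
- disc: A round dark-brown wooden blank with a gold panel, 52 mm across, 30 mm thick, loose. Not a heart. Origin at the centre of its underside.
- flower: A five-petalled flower-shaped dark-brown wooden blank with a gold panel, 54 mm across, 30 mm thick, loose. Not a heart. Origin at the centre of its underside.

How it is judged:
At the end, for the whole second after the job is handed in: Each heart lies flat (within 0.08 rad), gold side up, on the floor of the tray of its own size, inside the rim, released and at rest; the round and the flower-shaped blanks are within 15 mm of where they started (x of heart_large in the frame of tray_large between -0.041 and 0.041 m and y of heart_large in the frame of tray_large between -0.041 and 0.041 m and z of heart_large in the frame of tray_large between 0 and 0.006 m and angle between each of heart_large, heart_medium, heart_small's own z axis and vertical below 0.08 rad and linear speed of each of heart_large, heart_medium, heart_small below 0.02 m/s and angular speed of each of heart_large, heart_medium, heart_small below 0.2 rad/s and contact force between each of heart_large, heart_medium, heart_small and the fingers below 0.05 N and x of heart_medium in the frame of tray_medium between -0.0335 and 0.0335 m and y of heart_medium in the frame of tray_medium between -0.0335 and 0.0335 m and z of heart_medium in the frame of tray_medium between 0 and 0.006 m and x of heart_small in the frame of tray_small between -0.026 and 0.026 m and y of heart_small in the frame of tray_small between -0.026 and 0.026 m and z of heart_small in the frame of tray_small between 0 and 0.006 m and distance of each of disc, flower from where it was at the start of the episode below 0.015 m); the robot touches nothing.
It fails at once if the disc blank is moved by more than 15 mm (distance of disc from where it was at the start of the episode above 0.015 m).
It fails at once if the flower blank is moved by more than 15 mm (distance of flower from where it was at the start of the episode above 0.015 m).
It fails at once if the large heart is dropped or thrown (out of the fingers it moves faster than 0.6 m/s, a fall of about 20 mm) (contact force between heart_large and the fingers below 0.05 N and linear speed of heart_large above 0.6 m/s).
It fails at once if the medium heart is dropped or thrown (out of the fingers it moves faster than 0.6 m/s, a fall of about 20 mm) (contact force between heart_medium and the fingers below 0.05 N and linear speed of heart_medium above 0.6 m/s).
It fails at once if the small heart is dropped or thrown (out of the fingers it moves faster than 0.6 m/s, a fall of about 20 mm) (contact force between heart_small and the fingers below 0.05 N and linear speed of heart_small above 0.6 m/s).
It also fails if it takes over 83 s, if anything falls off the work surface, if the arm or the gripper's body presses on something with over 40 N, if the wrist force passes 120 N, or if a joint passes its speed limit or range.

## Working session

There is one attempt and no reset: what is moved stays moved. The work goes in short steps, Python scripts to look and compute and a shell command to move; the robot and the scene stay as the last step left them, time stands still between calls to the robot, and variables do not carry over. Pictures are saved under pics/ and viewed, and the job is handed in when it is done.

```bash
mkdir -p pics; ls
python3 - <<'E'
from bench import readout, grab_frame, workorder, r
import cv2
print(readout.get_obs(), r.grip_depth)
for n in("scene","top"):
    f=grab_frame(n); cv2.imwrite(f"pics/{n}0.png",f["pixels"][:,:,::-1])
    print({k:v for k,v in f.items() if k!="pixels"})
E
```

```text
pics
{'clock': 0.0, 'joints': array([-1.39510369,  0.47779808,  0.02232099,  1.55645314, -0.01153007,
        1.10925252, -0.08313213]), 'qvel': array([ 0.00069097,  0.00073102,  0.0011842 ,  0.00024805, -0.0004075 ,
        0.00160743,  0.00104712]), 'tau': array([-5.93523805e-05, -5.96451402e+01,  1.60839681e+00, -2.81195372e+01,
        1.25955881e-02,  9.26632143e-03, -3.60614067e-06]), 'tcp_pos': array([0.18883041, 0.64744576, 0.23032596]), 'orientation': array([ 2.51236208e+00,  1.88426009e+00, -2.14615999e-03]), 'contact_force': array([ 0.41588263, -0.00623799,  0.61761264]), 'moment': array([-0.07923377, -0.05026066,  0.02165948]), 'grip_width': 0.08558560618045342} 0.0187
{'fx': 374.14338785905846, 'fy': 374.14338785905846, 'cx': 249.7472253033404, 'cy': 188.15712234083333, 'D': array([-0.12159057,  0.        ,  0.        ,  0.        ,  0.        ]), 'rvec': array([ 2.29057023,  0.77567627, -0.31825471]), 'tvec': array([-0.39112455, -0.20213408,  1.1725182 ])}
{'fx': 449.1299656462248, 'fy': 449.1299656462248, 'cx': 253.67890448069377, 'cy': 186.26239108619572, 'D': array([0.06097713, 0.        , 0.        , 0.        , 0.        ]), 'rvec': array([ 2.22196869, -1.96571465,  0.22167578]), 'tvec': array([-0.05241877,  0.53680276,  1.037596  ])}
```

View pics/scene0.png

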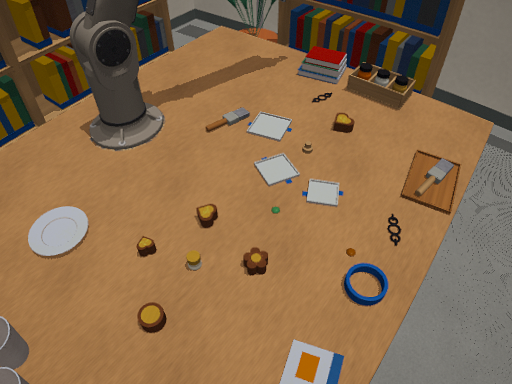

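View pics/top0.png

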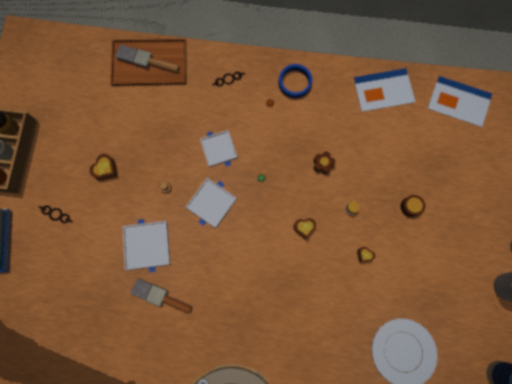

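The scene view shows the three hearts, at (345,122), (207,213) and (146,246). The trays are at (270,125), (276,169) and (322,192), the flower at (256,261) and the disc at (151,317). In the top view the hearts are at (104,168), (305,228) and (366,255), and the trays at (146,245), (211,203) and (219,148). Next I'll measure these.

```bash
cat > h.py <<'E'
import numpy as np, cv2
from bench import readout, grab_frame, r
def cast(f,px,z):
    K=np.array([[f["fx"],0,f["cx"]],[0,f["fy"],f["cy"]],[0,0,1]])
    R=cv2.Rodrigues(f["rvec"])[0]; t=f["tvec"].reshape(3)
    u=cv2.undistortPoints(np.array(px,float).reshape(-1,1,2),K,f["D"]).reshape(-1,2)
    d=np.c_[u,np.ones(len(u))]@R; c=-R.T@t
    return (c+d*((z-c[2])/d[:,2])[:,None])
def gold(f):
    h=cv2.cvtColor(f["pixels"],cv2.COLOR_RGB2HSV)
    return cv2.inRange(h,(22,150,90),(35,255,255))
def white(f):
    h=cv2.cvtColor(f["pixels"],cv2.COLOR_RGB2HSV)
    return cv2.inRange(h,(0,0,140),(180,60,255))
def cnts(m,a):
    c=cv2.findContours(m,cv2.RETR_EXTERNAL,cv2.CHAIN_APPROX_NONE)[0]
    return [x for x in c if cv2.contourArea(x)>a]
E
python3 - <<'E'
from h import *
np.set_printoptions(precision=4,suppress=True)
for n in("top","scene"):
    f=grab_frame(n)
    print(n,"cam",(-cv2.Rodrigues(f["rvec"])[0].T@f["tvec"]))
    for c in cnts(gold(f),25):
        p=cast(f,c.reshape(-1,2),.03)[:,:2]*1000
        q=p.astype(np.float32)
        m=cv2.moments(q); 
        print("gold",c.reshape(-1,2).mean(0),"cen",(m['m10']/m['m00'],m['m01']/m['m00']),"area",cv2.contourArea(q),cv2.minAreaRect(q))
    for c in cnts(white(f),300):
        q=(cast(f,c.reshape(-1,2),.008)[:,:2]*1000).astype(np.float32)
        print("white",c.reshape(-1,2).mean(0),cv2.minAreaRect(q))
    M=np.vstack([f["pixels"][:,:,::-1]]);
f=grab_frame("top"); im=f["pixels"][:,:,::-1]
T=[]
for (u,v) in [(104,168),(305,228),(366,255),(324,162),(413,206),(353,208)]:
    T.append(cv2.resize(im[v-20:v+20,u-20:u+20],(240,240),interpolation=cv2.INTER_CUBIC))
cv2.imwrite("pics/c1.png",np.vstack([np.hstack(T[:3]),np.hstack(T[3:])]))
E
```

```text
top cam [ 0.2975 -0.0152  1.1308]
gold [305.1786 226.9286] cen (459.8302413279308, -124.20037108971911) area 333.6488157889107 ((460.6690673828125, -123.44407653808594), (17.295425415039062, 24.838411331176758), 7.070399284362793)
gold [102.5588 166.8529] cen (550.1064616673833, 398.4651382381437) area 460.6717288168147 ((547.7737426757812, 394.8063659667969), (28.96721076965332, 28.6015625), 19.199560165405273)
white [404.4392 351.0952] ((203.51710510253906, -381.45867919921875), (139.3862762451172, 143.8437957763672), 7.848147392272949)
white [146.3121 245.6051] ((369.99114990234375, 260.58160400390625), (101.340576171875, 99.85929107666016), 13.849433898925781)
white [212.   200.75] ((497.7933349609375, 118.2468032836914), (90.42704010009766, 91.83910369873047), 62.92656707763672)
white [218.7573 148.1262] ((642.1019897460938, 118.9321517944336), (70.9688949584961, 78.29473876953125), 26.239810943603516)
white [458.9605 103.8355] ((837.9747314453125, -494.0428466796875), (144.27468872070312, 76.770751953125), 75.60881042480469)
white [384.8543  92.7815] ((848.0035400390625, -301.9
[... 2749 characters left out ...]
8046875), (160.94851684570312, 44.21774673461914), 21.02059555053711)
white [305.8062 364.925 ] ((842.1134033203125, -279.1178283691406), (80.0224380493164, 87.43704986572266), 17.335647583007812)
white [ 57.6013 230.5621] ((193.80130004882812, -379.998046875), (148.53736877441406, 149.7166748046875), 59.72660827636719)
white [322.5278 191.4074] ((641.7744750976562, 116.73218536376953), (78.41613006591797, 78.0304946899414), 25.707904815673828)
white [273.9615 166.2385] ((494.9165344238281, 116.36275482177734), (93.09947967529297, 94.95401000976562), 61.751220703125)
white [269.4808 125.3942] ((369.5556335449219, 259.6092529296875), (108.0627212524414, 107.65412139892578), 13.85184383392334)
```

View pics/c1.png

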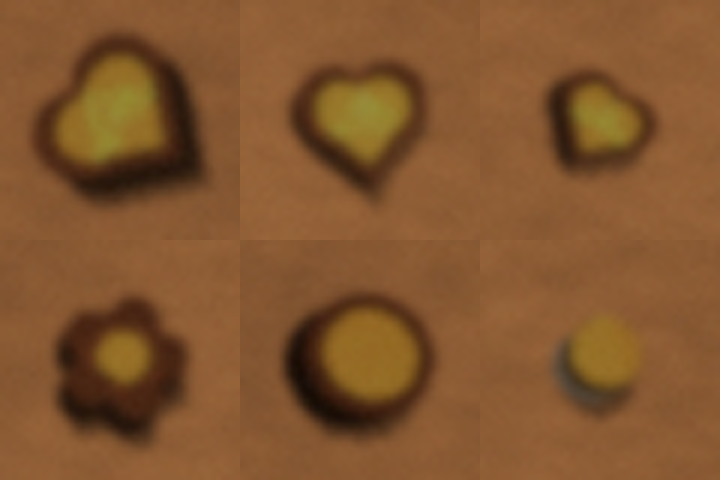

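```bash
cat >> h.py <<'E'
S=8
def heart(f,u,v,z=.03,hw=16):
    im=f["pixels"][v-hw:v+hw,u-hw:u+hw]
    big=cv2.resize(im,None,fx=S,fy=S,interpolation=cv2.INTER_CUBIC)
    # gold: green is high relative to blue and red
    b=big.astype(float); g=b[...,1]/(b[...,0]+1)
    m=((g>0.68)&(b[...,2]<.5*b[...,1])&(b[...,0]>85)).astype(np.uint8)*255
    c=max(cv2.findContours(m,cv2.RETR_EXTERNAL,cv2.CHAIN_APPROX_NONE)[0],key=cv2.contourArea)
    px=(c.reshape(-1,2)+.5)/S-.5+[u-hw,v-hw]
    q=cast(f,px,z)[:,:2]*1000
    M=cv2.moments((q).astype(np.float32)); cen=np.array([M['m10'],M['m01']])/M['m00']
    M=cv2.moments((q-cen).astype(np.float32)); s=np.sign(M['m00'])
    d=np.array([M['mu30']+M['mu12'],M['mu21']+M['mu03']])*s
    tip=q[np.argmax(((q-cen)**2).sum(1))]-cen
    a=-d/np.linalg.norm(d)*np.sign(d@tip)   # toward lobes
    n=np.array([-a[1],a[0]])
    X=(q-cen)@a; Y=(q-cen)@n
    cv2.drawContours(big,[c],-1,(255,0,255),1)
    t=-tip/np.linalg.norm(tip)
    iy=(X[np.argmax(Y)]+X[np.argmin(Y)])/2
    return dict(cen=cen,yaw=np.degrees(np.arctan2(a[1],a[0])),yawtip=np.degrees(np.arctan2(t[1],t[0])),a=a,n=n,X=(X.min(),X.max()),Y=(Y.min(),Y.max()),wx=iy,img=big)
E
python3 - <<'E'
from h import *
np.set_printoptions(precision=2,suppress=True)
rows=[]
for n,P in(("top",[(104,168),(305,228),(366,255)]),("scene",[(345,122),(207,213),(146,244)])):
    f=grab_frame(n);I=[]
    for (u,v),W,L,gx in zip(P,(67,54,40),(62,49,37),(11,8.8,6.6)):
        h=heart(f,u,v); I.append(h.pop("img")); a,nn=h.pop("a"),h.pop("n")
        wg=h["Y"][1]-h["Y"][0]; d=(W-wg)/2; yc=sum(h["Y"])/2
        oxs=[h["X"][1]+d-L/2, h["X"][1]-wg/W*L/2, h["wx"]-gx]
        print(n,h,"d",d,"ox",np.array(oxs),"orig",h["cen"]+oxs[0]*a+yc*nn, "grip",h["cen"]+(oxs[0]+gx)*a+yc*nn)
    rows.append(np.hstack(I))
cv2.imwrite("pics/c2.png",np.vstack(rows)[:,:,::-1])
E
```

```text
top {'cen': array([550.51, 399.02]), 'yaw': np.float64(-135.64279230236352), 'yawtip': np.float64(172.0790778586926), 'X': (np.float64(-21.163627993853762), np.float64(23.202242728668)), 'Y': (np.float64(-24.476880789175667), np.float64(22.299578240507063)), 'wx': np.float64(-2.732631526657389)} d 10.111770485158637 ox [  2.31   1.56 -13.73] orig [548.1  398.18] grip [540.23 390.49]
top {'cen': array([ 460.3 , -123.62]), 'yaw': np.float64(-178.72265838445477), 'yawtip': np.float64(121.31697598059046), 'X': (np.float64(-16.57861689452182), np.float64(19.655899131626615)), 'Y': (np.float64(-20.273055036911725), np.float64(19.218891894435007)), 'wx': np.float64(-1.2549282423969885)} d 7.254026534326634 ox [  2.41   1.74 -10.05] orig [ 457.88 -123.15] grip [ 449.08 -123.35]
top {'cen': array([ 411.19, -275.93]), 'yaw': np.float64(141.41031059876184), 'yawtip': np.float64(76.76969338831508), 'X': (np.float64(-11.568552894081137), np.float64(13.956533948862683)), 'Y': (np.float64(-14.337504925809867), np.float64(14.142541836191183)), 'wx': np.float64(-2.1111946658041845)} d 5.7599766189994
[... 546 characters left out ...]
p': np.float64(115.7034609071338), 'X': (np.float64(-14.872300421233989), np.float64(19.85376780506396)), 'Y': (np.float64(-19.98086377241193), np.float64(19.92077912026877)), 'wx': np.float64(-3.0268218256268917)} d 7.049178553659651 ox [  2.4    1.75 -11.83] orig [ 456.54 -126.11] grip [ 447.96 -128.03]
scene {'cen': array([ 410.05, -277.89]), 'yaw': np.float64(168.26417663674735), 'yawtip': np.float64(-141.6611919487008), 'X': (np.float64(-12.509414398513423), np.float64(14.288400721390785)), 'Y': (np.float64(-13.741709400435763), np.float64(15.022237822538537)), 'wx': np.float64(-2.3864020692553654)} d 5.618026388512849 ox [ 1.41  0.99 -8.99] orig [ 408.54 -278.23] grip [ 402.08 -276.89]
```

View pics/c2.png

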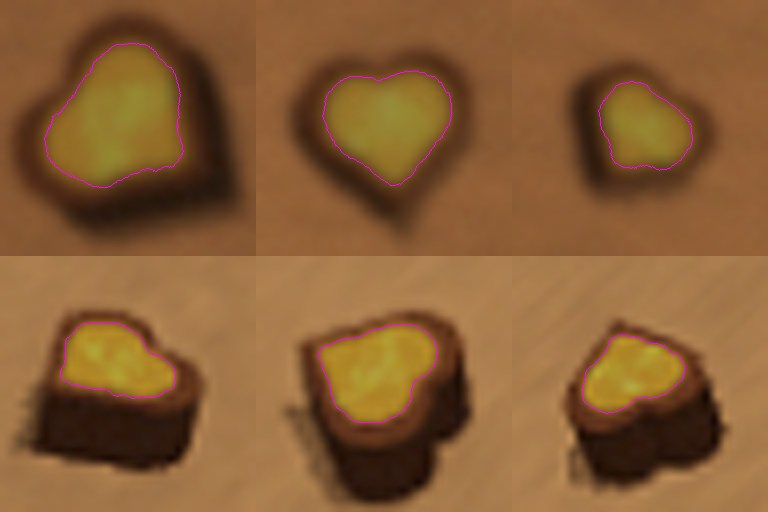

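```bash
python3 - <<'E'
s=open('h.py').read()
s=s.replace("def heart(f,u,v,z=.03,hw=16):","def heart(f,u,v,guess,z=.03,hw=16):")
i=s.index("    d=np.array([M['mu30']+"); j=s.index("    n=np.array([-a[1]")
s=s[:i]+"""    c30=complex(M['mu30']-3*M['mu12'],3*M['mu21']-M['mu03'])*s
    tip=np.angle(c30)/3; c=[tip+np.pi+2*np.pi*k/3 for k in range(3)]
    th=max(c,key=lambda t:np.cos(t-np.radians(guess))); a=np.array([np.cos(th),np.sin(th)])
    tip=-a
"""+s[j:]
s=s.replace("drawContours(big,[c],-1","polylines(big,[np.round((px-[u-hw,v-hw])*S).astype(int)],True")
open('h.py','w').write(s)
E
cat > m.py <<'E'
from h import *
np.set_printoptions(precision=2,suppress=True)
rows=[]
for n,P in(("top",[(104,168),(305,228),(366,255)]),("scene",[(345,122),(207,213),(146,244)])):
    f=grab_frame(n);I=[]
    for (u,v),W,L,gx,g in zip(P,(67,54,40),(62,49,37),(11,8.8,6.6),(50,7,-40)):
        h=heart(f,u,v,g); I.append(h.pop("img")); a,nn=h.pop("a"),h.pop("n")
        wg=h["Y"][1]-h["Y"][0]; d=(W-wg)/2; yc=sum(h["Y"])/2
        oxs=[h["X"][1]+d-L/2, h["X"][1]-wg/W*L/2, h["wx"]-gx]
        print(n,"cen",h["cen"],"yaw %.1f"%h["yaw"],np.array(h["X"]),np.array(h["Y"]),"d %.1f"%d,"ox",np.array(oxs),"orig",h["cen"]+oxs[0]*a+yc*nn, "grip",h["cen"]+(oxs[0]+gx)*a+yc*nn)
    rows.append(np.hstack(I))
E
python3 m.py
```

```text
top cen [550.36 399.08] yaw 65.1 [-23.78  17.62] [-23.81  23.7 ] d 9.7 ox [-3.63 -4.36 -6.35] orig [548.88 395.76] grip [553.51 405.74]
top cen [ 460.31 -123.73] yaw 12.4 [-19.63  15.12] [-20.17  19.73] d 7.0 ox [-2.33 -2.99 -6.43] orig [ 458.08 -124.45] grip [ 466.68 -122.56]
top cen [ 411.12 -275.81] yaw -30.8 [-14.16  11.34] [-14.61  14.48] d 5.5 ox [-1.71 -2.11 -4.34] orig [ 409.62 -274.99] grip [ 415.29 -278.36]
scene cen [548.06 397.19] yaw 64.7 [-24.9   18.79] [-24.91  25.48] d 8.3 ox [-3.9  -4.52 -8.16] orig [546.14 393.78] grip [550.83 403.73]
scene cen [ 458.94 -125.61] yaw 14.5 [-19.78  14.71] [-20.12  19.77] d 7.1 ox [-2.73 -3.38 -6.11] orig [ 456.34 -126.46] grip [ 464.86 -124.26]
scene cen [ 410.06 -277.92] yaw -27.4 [-14.59  11.17] [-14.47  14.79] d 5.4 ox [-1.97 -2.37 -3.53] orig [ 408.38 -276.87] grip [ 414.24 -279.91]
```

The heart yaws agree between the two views (about 65°, 13.5° and -29°), and the positions agree to about 2 mm. Next is a helper that converts a target into tool-frame shifts.

```bash
cat > plan.py <<'E'
import sys,numpy as np
from scipy.spatial.transform import Rotation as Ro
from bench import readout
def plan(x,y,z,heartyaw):   # mm, deg ; jaws across heart y
    o=readout.get_obs(); R=Ro.from_rotvec(o["orientation"]); p=o["tcp_pos"]*1000
    best=None
    for k in (90,-90):
        t=np.radians(heartyaw+k); X=np.array([np.cos(t),np.sin(t),0]); Z=np.array([0,0,-1.])
        T=Ro.from_matrix(np.c_[X,np.cross(Z,X),Z]); d=(R.inv()*T).as_rotvec(degrees=True)
        if best is None or abs(d[2])<abs(best[2]): best=d
    s=R.inv().apply(np.array([x,y,z])-p)
    print("shift",s.round(1),"turn",best.round(1),"| tcp",p.round(1),"j",o["joints"].round(2),"F",o["contact_force"].round(1),"w %.1f t %.2f"%(o["grip_width"]*1000,o["clock"]))
plan(*map(float,sys.argv[1:5]))
E
python3 plan.py 551.5 403.3 100 65
```

```text
shift [-133.3  416.5  131.2] turn [ -0.    0.  -81.3] | tcp [189.  648.  231.2] j [-1.4   0.48  0.02  1.56 -0.01  1.11 -0.08] F [ 0.5 -0.3  0. ] w 85.5 t 0.45
```

```bash
python3 -m handwheel '-133 416 131 0 0 -81 85;-133 416 131 0 0 -81 85;-133 416 131 0 0 -81 85;-133 416 131 0 0 -81 85;-133 416 131 0 0 -81 85;-133 416 131 0 0 -81 85;-133 416 131 0 0 -81 85;-133 416 131 0 0 -81 85;-133 416 131 0 0 -81 85;-133 416 131 0 0 -81 85;-133 416 131 0 0 -81 85;-133 416 131 0 0 -81 85'; python3 plan.py 551.5 403.3 2 65
python3 - <<'E'
from h import *
f=grab_frame("scene");a=f["pixels"][70:190,260:440];f=grab_frame("top");b=f["pixels"][100:220,40:220]
cv2.imwrite("pics/g1.png",cv2.resize(np.vstack([a,b]),None,fx=2.5,fy=2.5)[:,:,::-1])
E
```

```text
clock: 1.95
tcp_pos: [0.5502, 0.4052, 0.1008]
orientation: [0.685, 3.066, 0.001]
contact_force: [0.1, 0.4, 0.2]
grip_width: 0.0851
shift [-2.  -1.2 98.8] turn [ 0.   0.  -0.2] | tcp [550.2 405.2 100.8] j [-0.58  0.63 -0.21  1.63  0.16  0.9   1.85] F [0.1 0.4 0.2] w 85.1 t 1.95
```

View pics/g1.png

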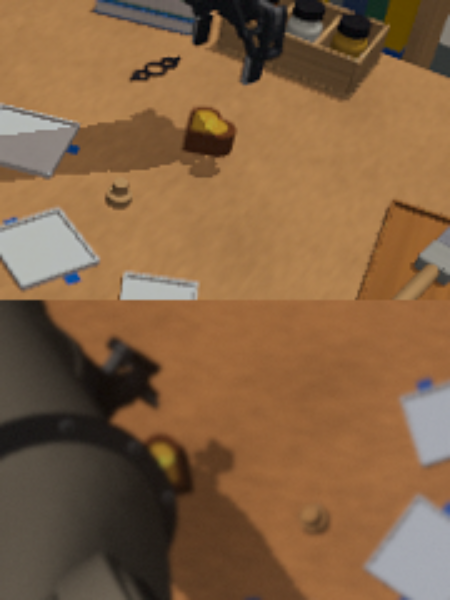

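The scene view shows the fingers above the large heart, which is at about (209,131) in the crop. I'll come down part way and look again.

```bash
python3 -m handwheel '-2 -1 30 0 0 0 85;-2 -1 65 0 0 0 85;-2 -1 68 0 0 0 85;-2 -1 68 0 0 0 85;-2 -1 68 0 0 0 85'; python3 plan.py 551.5 403.3 2 65
python3 - <<'E'
from h import *
f=grab_frame("scene");a=f["pixels"][70:190,260:440]
cv2.imwrite("pics/g2.png",cv2.resize(a,None,fx=4,fy=4,interpolation=cv2.INTER_CUBIC)[:,:,::-1])
E
```

```text
clock: 2.68
tcp_pos: [0.5534, 0.403, 0.0341]
orientation: [0.687, 3.064, 0.004]
contact_force: [0.0, 0.8, -0.3]
grip_width: 0.0849
shift [ 1.9 -0.6 32.1] turn [ 0.1  0.1 -0.3] | tcp [553.4 403.   34.1] j [-0.58  0.71 -0.2   1.65  0.18  0.79  1.84] F [ 0.   0.8 -0.3] w 84.9 t 2.67
```

View pics/g2.png

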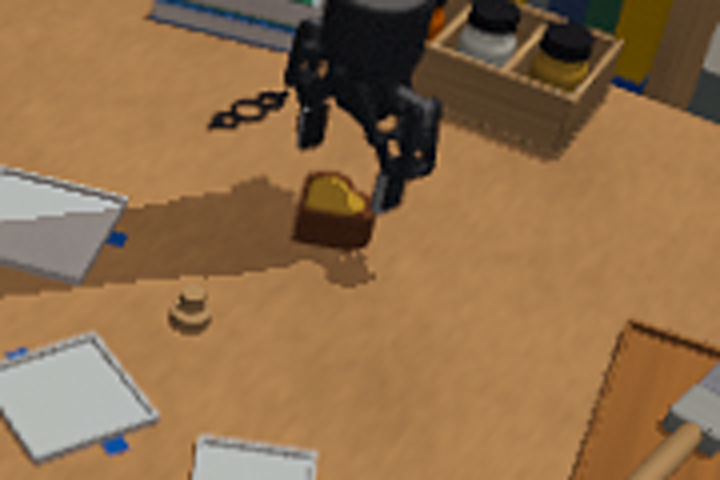

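The fingers straddle the heart in the crop, left end near (310,140) and right end near (385,205). I'll lower and close.

```bash
python3 -m handwheel '1 0 16 0 0 0 85;1 0 31 0 0 0 85;1 0 31 0 0 0 85;1 0 31 0 0 0 55;1 0 31 0 0 0 55;1 0 31 0 0 0 55;1 0 31 0 0 0 55;1 0 31 0 0 0 55;1 0 31 0 0 0 55' 45; python3 plan.py 551.5 403.3 2 65
python3 - <<'E'
from h import *
f=grab_frame("scene");a=f["pixels"][70:190,260:440]
cv2.imwrite("pics/g3.png",cv2.resize(a,None,fx=4,fy=4,interpolation=cv2.INTER_CUBIC)[:,:,::-1])
E
```

```text
clock: 3.85
tcp_pos: [0.5518, 0.4027, 0.0016]
orientation: [0.687, 3.065, 0.001]
contact_force: [-0.2, -0.2, 3.2]
grip_width: 0.0662
shift [ 0.5  0.4 -0.4] turn [ 0.   0.  -0.3] | tcp [551.8 402.7   1.6] j [-0.59  0.76 -0.19  1.66  0.19  0.74  1.83] F [-0.2 -0.2  3.2] w 66.2 t 3.85
```

View pics/g3.png

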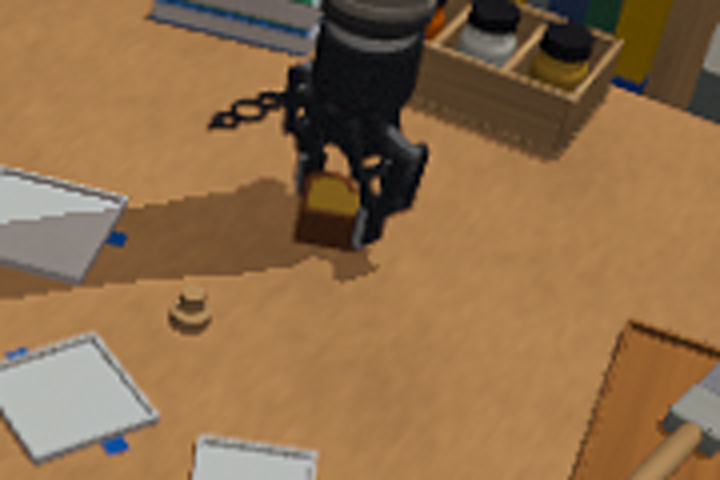

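Run:
```python
from h import *
f=grab_frame("scene")
K=np.array([[f["fx"],0,f["cx"]],[0,f["fy"],f["cy"]],[0,0,1]])
for d in (34,46):
  for z in (0,5,10,15):
    for e in(-11,11):
      P=np.array([[551.8+.906*d+.423*e,403-.423*d+.906*e,z]])/1000
      q=cv2.projectPoints(P,f["rvec"],f["tvec"],K,f["D"])[0].ravel(); print(d,e,z,((q-[260,70])*4).round())
```

```text
34 -11 0 [349. 253.]
34 11 0 [371. 245.]
34 -11 5 [350. 248.]
34 11 5 [372. 239.]
34 -11 10 [351. 242.]
34 11 10 [374. 234.]
34 -11 15 [352. 237.]
34 11 15 [375. 229.]
46 -11 0 [358. 262.]
46 11 0 [381. 253.]
46 -11 5 [359. 256.]
46 11 5 [382. 248.]
46 -11 10 [361. 251.]
46 11 10 [383. 243.]
46 -11 15 [362. 246.]
46 11 15 [385. 238.]
```

The finger ends sit only about 6 mm up. I'll re-grip 4 mm higher so they clear the tray rim, then lift.

```bash
python3 -m handwheel '0 0 0 0 0 0 74;0 0 0 0 0 0 74;0 0 -4 0 0 0 74;0 0 -4 0 0 0 55;0 0 -4 0 0 0 55;0 0 -4 0 0 0 55;0 0 -4 0 0 0 55' 45; python3 plan.py 551.5 403.3 100 65
python3 -m handwheel '0 0 -5 0 0 0 55;0 0 -15 0 0 0 55;0 0 -45 0 0 0 55;0 0 -70 0 0 0 55;0 0 -70 0 0 0 55'
python3 - <<'E'
from h import *
f=grab_frame("scene");a=f["pixels"][50:170,260:440]
cv2.imwrite("pics/g4.png",cv2.resize(a,None,fx=4,fy=4,interpolation=cv2.INTER_CUBIC)[:,:,::-1])
E
python3 plan.py 374 270 60 65
```

```text
clock: 4.82
tcp_pos: [0.552, 0.4028, 0.0063]
orientation: [0.687, 3.065, 0.001]
contact_force: [-0.9, -1.4, 5.1]
grip_width: 0.0657
shift [  0.6   0.3 -93.7] turn [ 0.1  0.  -0.3] | tcp [552.  402.8   6.3] j [-0.59  0.75 -0.19  1.66  0.19  0.75  1.83] F [-0.9 -1.4  5.1] w 65.7 t 4.83
clock: 5.45
tcp_pos: [0.553, 0.4037, 0.0781]
orientation: [0.687, 3.063, 0.006]
contact_force: [1.5, 0.7, -1.3]
grip_width: 0.0656
shift [ 104.3 -196.2   15.9] turn [ 0.1  0.  -0.3] | tcp [552.1 402.9  76.4] j [-0.58  0.66 -0.21  1.64  0.17  0.86  1.85] F [-0.2 -0.3 -1.5] w 65.9 t 5.50
```

View pics/g4.png

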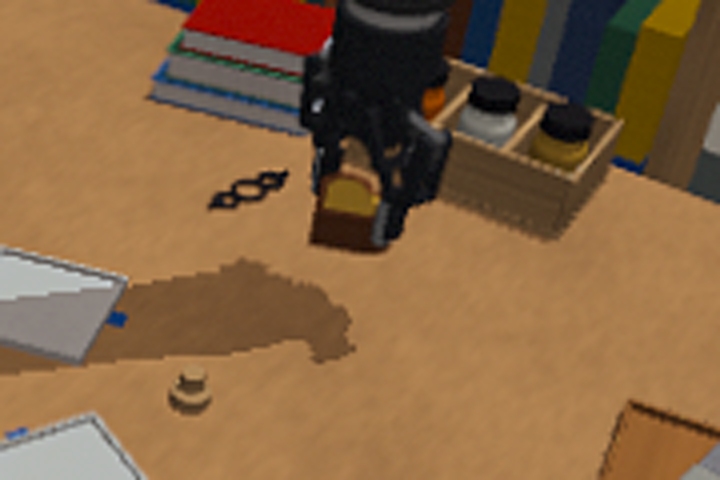

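The heart is held and level. Carrying it to the large tray.

```bash
python3 -m handwheel '30 -50 5 0 0 0 55;55 -100 10 0 0 0 55;80 -150 15 0 0 0 55;104 -196 16 0 0 0 55;104 -196 16 0 0 0 55;104 -196 16 0 0 0 55;104 -196 16 0 0 0 55'
python3 plan.py 374 269 20 65
python3 - <<'E'
from h import *
f=grab_frame("scene");a=f["pixels"][40:220,190:400]
cv2.imwrite("pics/g5.png",cv2.resize(a,None,fx=3,fy=3,interpolation=cv2.INTER_CUBIC)[:,:,::-1])
E
```

```text
clock: 6.38
tcp_pos: [0.3749, 0.2706, 0.0593]
orientation: [0.687, 3.065, 0.002]
contact_force: [0.3, 0.4, -0.3]
grip_width: 0.066
shift [ 0.1 -1.9 39.3] turn [ 0.1  0.  -0.3] | tcp [374.9 270.6  59.3] j [-0.56  0.4  -0.24  2.18  0.17  0.58  1.78] F [ 0.3  0.4 -0.3] w 66.0 t 6.38
```

View pics/g5.png

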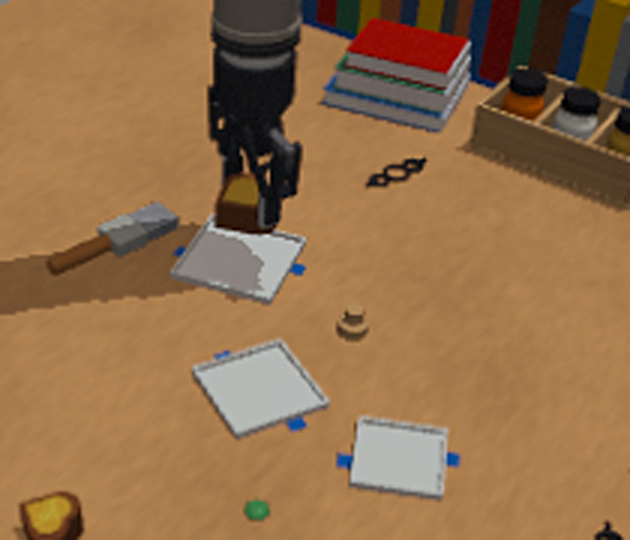

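```bash
python3 -m handwheel '0 -2 20 0 0 0 55;0 -2 38 0 0 0 55;0 -2 45 0 0 0 55;0 -2 47 0 0 0 55;0 -2 48 0 0 0 55;0 -2 49 0 0 0 55;0 -2 49 0 0 0 55'
python3 plan.py 374 269 9 65
python3 - <<'E'
from h import *
f=grab_frame("scene");a=f["pixels"][60:180,190:370]
cv2.imwrite("pics/g6.png",cv2.resize(a,None,fx=4,fy=4,interpolation=cv2.INTER_CUBIC)[:,:,::-1])
E
```

```text
clock: 7.3
tcp_pos: [0.3732, 0.2679, 0.0106]
orientation: [0.687, 3.065, 0.001]
contact_force: [0.7, 0.1, -0.1]
grip_width: 0.0658
shift [-0.2  1.3  1.6] turn [ 0.   0.  -0.3] | tcp [373.2 267.9  10.6] j [-0.59  0.5  -0.2   2.2   0.22  0.46  1.74] F [ 0.7  0.1 -0.1] w 65.8 t 7.30
```

View pics/g6.png

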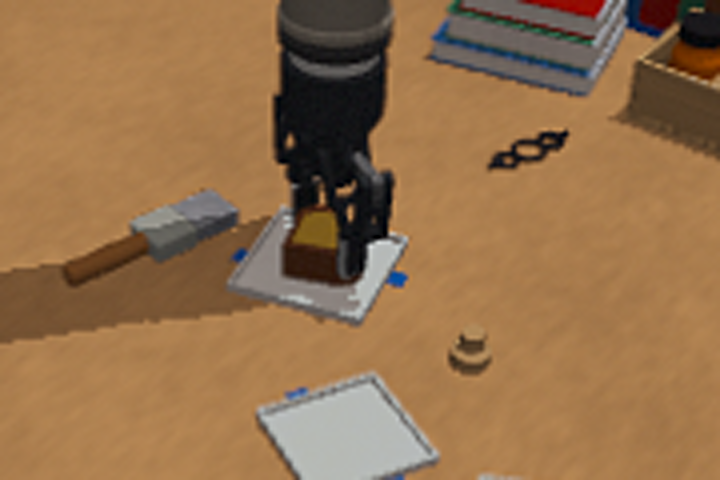

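The heart is inside the tray, roughly central at (322,255) in the crop, with no contact yet. I'll go down in half-millimetre steps.

```bash
python3 -m handwheel '0 0 1 0 0 0 55;0 0 1.5 0 0 0 55;0 0 2 0 0 0 55;0 0 2 0 0 0 55'
python3 plan.py 374 269 9 65
```

```text
clock: 7.85
tcp_pos: [0.3732, 0.2679, 0.0091]
orientation: [0.687, 3.065, 0.0]
contact_force: [-2.7, -1.6, 13.5]
grip_width: 0.0657
shift [-0.3  1.3  0.1] turn [ 0.   0.  -0.3] | tcp [373.2 267.9   9.1] j [-0.59  0.5  -0.2   2.2   0.22  0.46  1.74] F [-2.7 -1.6 13.5] w 65.7 t 7.85
```

Contact at 13 N, so it's on the tray floor. Release with a small opening, then lift.

```bash
python3 -m handwheel '0 0 -1 0 0 0 66;0 0 -1 0 0 0 70;0 0 -1 0 0 0 75;0 0 -1 0 0 0 75;0 0 -10 0 0 0 75;0 0 -50 0 0 0 80;0 0 -100 0 0 0 85;0 0 -100 0 0 0 85'
python3 - <<'E'
from h import *
f=grab_frame("scene");a=f["pixels"][60:180,190:370]
cv2.imwrite("pics/g7.png",cv2.resize(a,None,fx=4,fy=4,interpolation=cv2.INTER_CUBIC)[:,:,::-1])
E
python3 plan.py 464.3 -123.8 110 13.5
```

```text
clock: 8.85
tcp_pos: [0.3751, 0.2696, 0.1121]
orientation: [0.686, 3.061, 0.009]
contact_force: [0.5, -0.1, -0.2]
grip_width: 0.0849
shift [-249.1 -316.3   -0.4] turn [ 0.3  0.  51.2] | tcp [374.1 268.6 110.3] j [-0.53  0.31 -0.27  2.15  0.13  0.69  1.82] F [-0.7 -0.3 -0.3] w 85.6 t 8.90
```

View pics/g7.png

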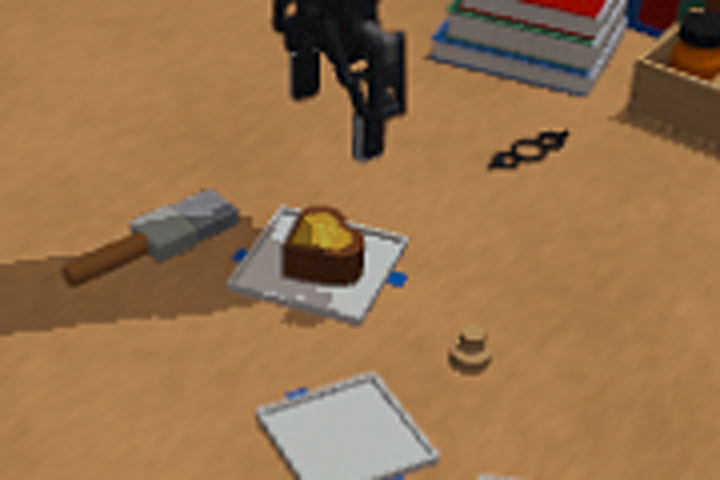

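The large heart lies flat in its tray. On to the medium one, bending the path outward to stay within reach.

```bash
python3 -m handwheel '-60 -40 -10 0 0 0 85;-110 -75 -10 0 0 8 85;-150 -105 -10 0 0 18 85;-180 -145 -10 0 0 27 85;-210 -200 -10 0 0 36 85;-230 -260 -10 0 0 45 85;-249 -316 0 0 0 51 85;-249 -316 0 0 0 51 85;-249 -316 0 0 0 51 85;-249 -316 0 0 0 51 85;-249 -316 0 0 0 51 85'
python3 plan.py 464.3 -123.8 40 13.5
python3 - <<'E'
from h import *
f=grab_frame("top");u,v,hw=146,245,40
im=f["pixels"][140:280,90:300]
cv2.imwrite("pics/g8.png",cv2.resize(im,None,fx=3,fy=3,interpolation=cv2.INTER_CUBIC)[:,:,::-1])
h=heart(f,144,241,65,z=.033); print(h["cen"],h["yaw"])
E
```

```text
clock: 10.28
tcp_pos: [0.4636, -0.1229, 0.1083]
orientation: [-1.936, -2.474, -0.0]
contact_force: [-0.6, 0.4, -0.5]
grip_width: 0.0852
shift [-1.1  0.4 68.3] turn [ 0.  -0.   0.4] | tcp [ 463.6 -122.9  108.3] j [ 0.06  0.33  0.08  2.13 -0.04  0.69  1.98] F [-0.6  0.4 -0.5] w 85.2 t 10.28
[372.21476431 264.18008077] 63.69326714174069
```

View pics/g8.png

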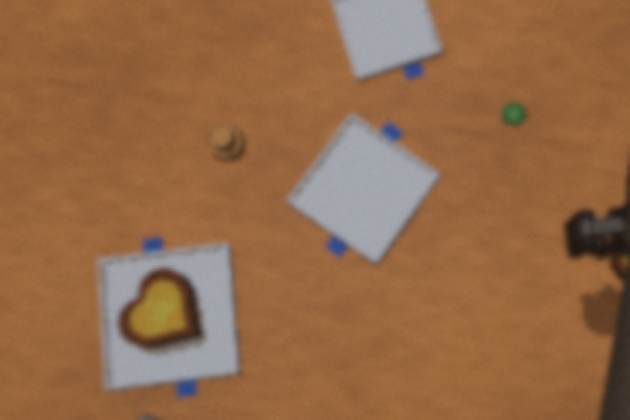

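The large heart sits centred in its tray: gold centroid (372,264), tray centre (370,260). Descending on the medium heart.

```bash
python3 -m handwheel '-1 0 40 0 0 0 85;-1 0 75 0 0 0 85;-1 0 95 0 0 0 85;-1 0 100 0 0 0 85;-1 0 100 0 0 0 85;-1 0 100 0 0 0 40;-1 0 100 0 0 0 40;-1 0 100 0 0 0 40;-1 0 100 0 0 0 40;-1 0 100 0 0 0 40;-1 0 100 0 0 0 40' 45; python3 plan.py 464.3 -123.8 8 13.5
python3 - <<'E'
from h import *
f=grab_frame("scene");a=f["pixels"][140:260,130:310]
cv2.imwrite("pics/g9.png",cv2.resize(a,None,fx=4,fy=4,interpolation=cv2.INTER_CUBIC)[:,:,::-1])
E
```

```text
clock: 11.7
tcp_pos: [0.4643, -0.1252, 0.0095]
orientation: [1.939, 2.47, 0.002]
contact_force: [-1.3, 1.2, 9.2]
grip_width: 0.0527
shift [1.3 0.4 1.5] turn [0.1 0.  0.2] | tcp [ 464.3 -125.2    9.5] j [ 0.09  0.51  0.06  2.17 -0.06  0.46  2.01] F [-1.3  1.2  9.2] w 52.7 t 11.70
```

View pics/g9.png

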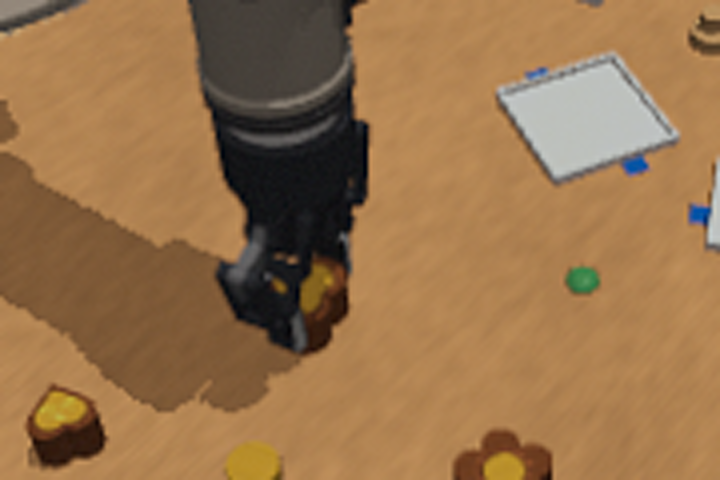

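Run:
```python
from h import *
f=grab_frame("scene")
K=np.array([[f["fx"],0,f["cx"]],[0,f["fy"],f["cy"]],[0,0,1]])
for d in (27,38):
  for z in (0,10):
    for e in(-11,11):
      P=np.array([[464.3+.233*d+.972*e,-125-.972*d+.233*e,z]])/1000
      q=cv2.projectPoints(P,f["rvec"],f["tvec"],K,f["D"])[0].ravel(); print(d,e,z,((q-[130,140])*4).round())
```

```text
27 -11 0 [278. 344.]
27 11 0 [310. 356.]
27 -11 10 [276. 334.]
27 11 10 [308. 346.]
38 -11 0 [269. 358.]
38 11 0 [301. 370.]
38 -11 10 [267. 348.]
38 11 10 [299. 360.]
```

```bash
python3 -m handwheel '0 0 -5 0 0 0 40;0 0 -15 0 0 0 40;0 0 -45 0 0 0 40;0 0 -60 0 0 0 40;0 0 -60 0 0 0 40' 
python3 plan.py 504 119 60 13.5
python3 - <<'E'
from h import *
f=grab_frame("scene");a=f["pixels"][120:240,130:310]
cv2.imwrite("pics/g10.png",cv2.resize(a,None,fx=4,fy=4,interpolation=cv2.INTER_CUBIC)[:,:,::-1])
E
```

```text
clock: 12.42
tcp_pos: [0.4646, -0.1253, 0.0694]
orientation: [1.938, 2.469, 0.002]
contact_force: [-0.6, -0.2, -1.1]
grip_width: 0.0519
shift [228.   96.3   9.5] turn [0.2 0.1 0.2] | tcp [ 464.6 -125.3   69.4] j [ 0.07  0.4   0.08  2.15 -0.05  0.59  1.99] F [-0.6 -0.2 -1.1] w 51.9 t 12.43
```

View pics/g10.png

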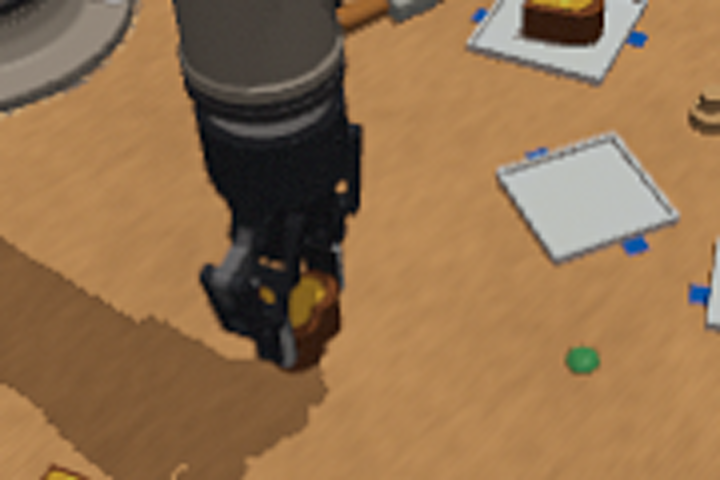

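The medium heart is held at (315,320) in the crop. Carrying it to the medium tray.

```bash
python3 -m handwheel '50 21 0 0 0 0 40;100 42 0 0 0 0 40;150 63 3 0 0 0 40;195 82 6 0 0 0 40;228 96 9 0 0 0 40;228 96 9 0 0 0 40;228 96 9 0 0 0 40;228 96 9 0 0 0 40;228 96 28 0 0 0 40;228 96 45 0 0 0 40;228 96 52 0 0 0 40;228 96 52 0 0 0 40' 
python3 plan.py 504 119 12.5 13.5
python3 - <<'E'
from h import *
f=grab_frame("scene");a=f["pixels"][90:210,190:370]
cv2.imwrite("pics/g11.png",cv2.resize(a,None,fx=4,fy=4,interpolation=cv2.INTER_CUBIC)[:,:,::-1])
E
```

```text
clock: 13.98
tcp_pos: [0.5023, 0.1187, 0.0158]
orientation: [-1.94, -2.47, 0.002]
contact_force: [0.7, 0.2, -1.2]
grip_width: 0.0521
shift [-0.1  1.7  3.3] turn [-0.1  0.   0.2] | tcp [502.3 118.7  15.8] j [-0.39  0.54  0.04  2.08 -0.04  0.52  1.5 ] F [ 0.7  0.2 -1.2] w 52.1 t 13.97
```

View pics/g11.png

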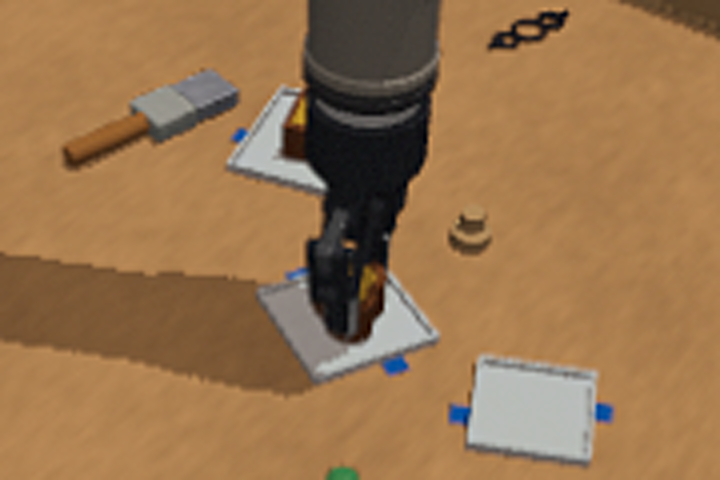

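It's just above the tray, centred at (350,310) in the crop. Easing down.

```bash
python3 -m handwheel '0 1 1.5 0 0 0 40;0 1 2.5 0 0 0 40;0 1 3.2 0 0 0 40;0 1 3.2 0 0 0 40'
python3 plan.py 504 119 12.5 13.5
```

```text
clock: 14.52
tcp_pos: [0.5037, 0.1194, 0.0131]
orientation: [1.94, 2.471, 0.0]
contact_force: [-0.3, 0.4, -0.0]
grip_width: 0.0523
shift [-0.4  0.2  0.6] turn [ 0.  -0.   0.2] | tcp [503.7 119.4  13.1] j [-0.39  0.54  0.04  2.08 -0.04  0.52  1.5 ] F [-0.3  0.4 -0. ] w 52.3 t 14.53
```

```bash
python3 -m handwheel '0 0 0.5 0 0 0 40;0 0 1 0 0 0 40;0 0 1 0 0 0 40'
python3 plan.py 504 119 12.5 13.5
```

```text
clock: 14.9
tcp_pos: [0.5037, 0.1193, 0.0125]
orientation: [-1.94, -2.471, -0.0]
contact_force: [-2.2, -0.9, 5.1]
grip_width: 0.0521
shift [-0.4  0.2  0. ] turn [ 0.  -0.   0.2] | tcp [503.7 119.3  12.5] j [-0.39  0.55  0.04  2.08 -0.04  0.51  1.5 ] F [-2.2 -0.9  5.1] w 52.1 t 14.90
```

Contact. Release and rise.

```bash
python3 -m handwheel '0 0 0 0 0 0 53;0 0 0 0 0 0 57;0 0 -1 0 0 0 62;0 0 -1 0 0 0 62;0 0 -10 0 0 0 62;0 0 -50 0 0 0 70;0 0 -100 0 0 0 75;0 0 -100 0 0 0 75'
python3 - <<'E'
from h import *
f=grab_frame("scene");a=f["pixels"][90:210,190:370]
cv2.imwrite("pics/g12.png",cv2.resize(a,None,fx=4,fy=4,interpolation=cv2.INTER_CUBIC)[:,:,::-1])
E
python3 plan.py 413.9 -278.6 110 -29
```

```text
clock: 15.9
tcp_pos: [0.5065, 0.1201, 0.1163]
orientation: [1.938, 2.467, 0.011]
contact_force: [0.1, 0.8, -0.2]
grip_width: 0.0748
shift [-365.4 -183.1    3.2] turn [ 0.2 -0.1 42.7] | tcp [505.  119.8 114.3] j [-0.4   0.37  0.06  2.04 -0.03  0.73  1.49] F [-0.6  1.6 -0.8] w 75.0 t 15.95
```

View pics/g12.png

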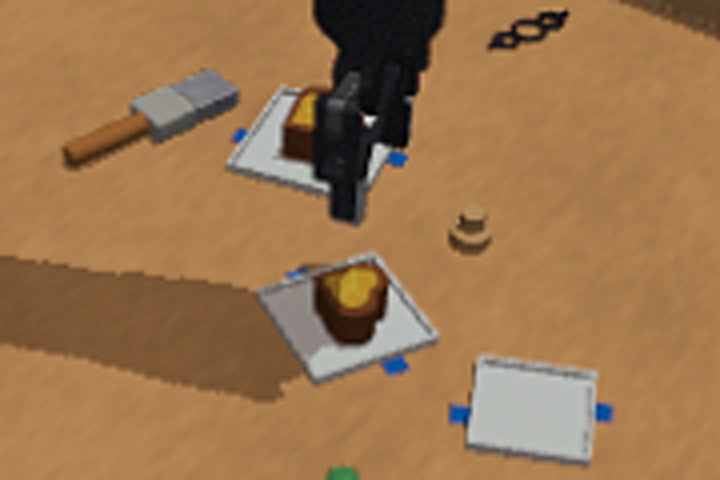

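The medium heart is flat in its tray at (350,305) in the crop. On to the small heart.

```bash
python3 -m handwheel '-50 -25 0 0 0 5 70;-110 -55 0 0 0 13 70;-165 -83 0 0 0 22 70;-220 -110 0 0 0 31 70;-275 -138 0 0 0 39 70;-325 -163 3 0 0 43 70;-365 -183 3 0 0 43 70;-365 -183 3 0 0 43 70;-365 -183 3 0 0 43 70;-365 -183 3 0 0 43 70'
python3 plan.py 413.9 -278.6 10 -29
python3 - <<'E'
from h import *
f=grab_frame("scene");a=f["pixels"][170:290,70:250]
cv2.imwrite("pics/g13.png",cv2.resize(a,None,fx=4,fy=4,interpolation=cv2.INTER_CUBIC)[:,:,::-1])
f=grab_frame("top")
h=heart(f,213,198,13,z=.033); print(h["cen"],h["yaw"])
E
```

```text
clock: 17.2
tcp_pos: [0.4129, -0.277, 0.1087]
orientation: [-2.707, -1.591, 0.0]
contact_force: [0.7, -0.0, 0.3]
grip_width: 0.0698
shift [-1.   1.8 98.7] turn [-0.1 -0.  -0.1] | tcp [ 412.9 -277.   108.7] j [ 0.19  0.37  0.34  2.1  -0.19  0.7   1.71] F [ 0.7 -0.   0.3] w 69.8 t 17.20
[500.12281154 118.74175261] 11.882574451821567
```

View pics/g13.png

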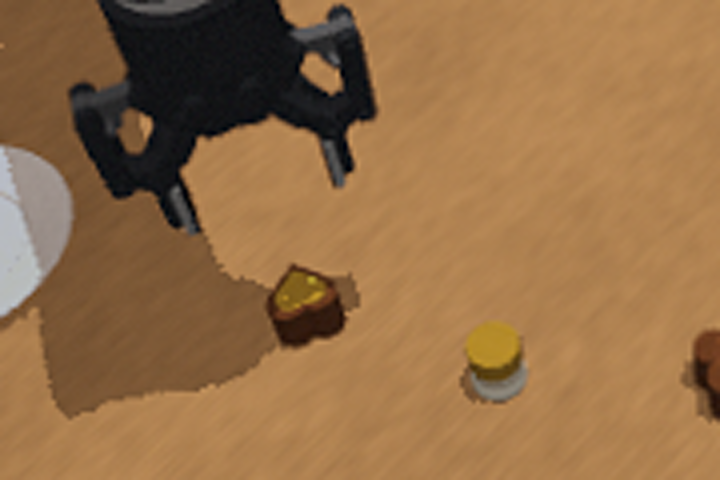

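The fingers stand above the small heart, which is at (305,305) in the crop, and the paint pot at (495,360) is clear of the jaws. Descend and grip.

```bash
python3 -m handwheel '-1 1 40 0 0 0 70;-1 1 75 0 0 0 70;-1 1 95 0 0 0 70;-1 1 99 0 0 0 70;-1 1 99 0 0 0 70;-1 1 99 0 0 0 28;-1 1 99 0 0 0 28;-1 1 99 0 0 0 28;-1 1 99 0 0 0 28;-1 1 99 0 0 0 28;-1 1 99 0 0 0 28' 45; python3 plan.py 413.9 -278.6 10 -29
python3 - <<'E'
from h import *
f=grab_frame("scene");a=f["pixels"][170:290,70:250]
cv2.imwrite("pics/g14.png",cv2.resize(a,None,fx=4,fy=4,interpolation=cv2.INTER_CUBIC)[:,:,::-1])
E
```

```text
clock: 18.68
tcp_pos: [0.4136, -0.2803, 0.0112]
orientation: [2.71, 1.588, 0.002]
contact_force: [-0.5, 0.9, 6.8]
grip_width: 0.0385
shift [ 1.6 -0.6  1.2] turn [ 0.1 -0.  -0.3] | tcp [ 413.6 -280.3   11.2] j [ 0.26  0.54  0.26  2.14 -0.28  0.49  1.8 ] F [-0.5  0.9  6.8] w 38.5 t 18.68
```

View pics/g14.png

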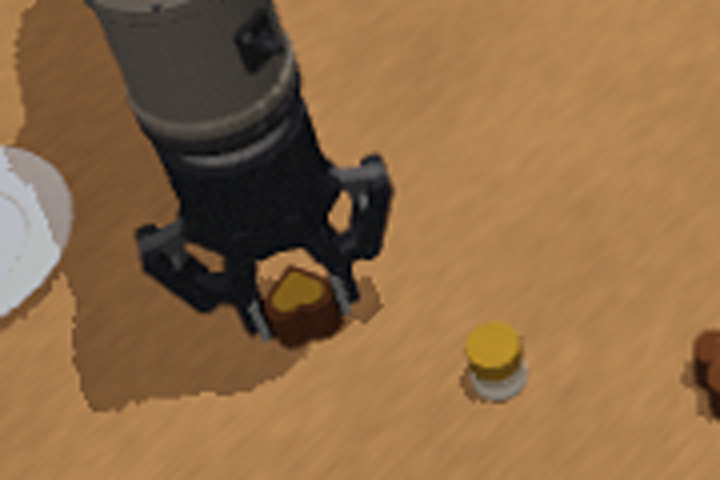

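Gripped. Lifting well clear of the flower and the pot.

```bash
python3 -m handwheel '0 0 -5 0 0 0 28;0 0 -15 0 0 0 28;0 0 -45 0 0 0 28;0 0 -75 0 0 0 28;0 0 -90 0 0 0 28;0 0 -90 0 0 0 28' 
python3 plan.py 647 115 65 -29
python3 - <<'E'
from h import *
f=grab_frame("scene");a=f["pixels"][150:270,70:250]
cv2.imwrite("pics/g15.png",cv2.resize(a,None,fx=4,fy=4,interpolation=cv2.INTER_CUBIC)[:,:,::-1])
E
```

```text
clock: 19.48
tcp_pos: [0.4137, -0.2802, 0.101]
orientation: [2.709, 1.588, 0.002]
contact_force: [0.2, -0.2, -0.7]
grip_width: 0.039
shift [458.8  10.4  36.2] turn [ 0.1 -0.  -0.2] | tcp [ 413.7 -280.2  101. ] j [ 0.19  0.38  0.34  2.1  -0.2   0.68  1.73] F [ 0.2 -0.2 -0.7] w 39.0 t 19.48
```

View pics/g15.png

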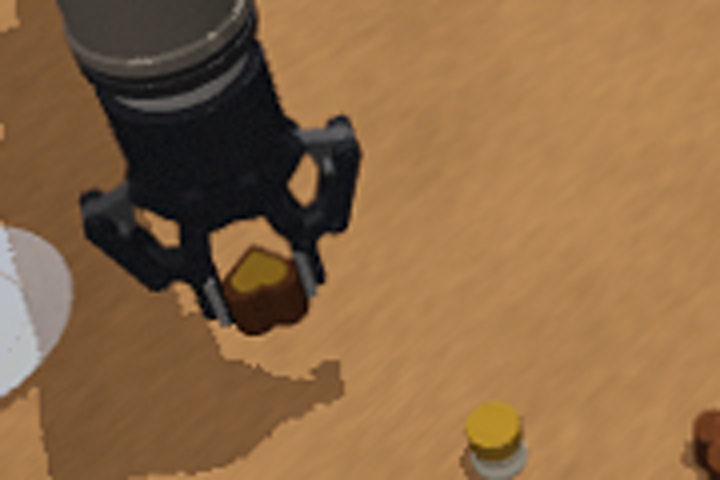

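The small heart is held level at (265,290) in the crop. Carrying it to the small tray.

```bash
python3 -m handwheel '45 1 0 0 0 0 28;95 2 0 0 0 0 28;145 3 0 0 0 0 28;195 4 0 0 0 0 28;245 5 0 0 0 0 28;295 6 0 0 0 0 28;345 8 0 0 0 0 28;395 9 10 0 0 0 28;435 10 20 0 0 0 28;459 10 36 0 0 0 28;459 10 36 0 0 0 28;459 10 36 0 0 0 28'
python3 -m handwheel '0 0 0 0 0 0 28;0 0 0 0 0 0 28'
python3 plan.py 647 115 17 -29
python3 - <<'E'
from h import *
f=grab_frame("scene");a=f["pixels"][100:220,250:430]
cv2.imwrite("pics/g16.png",cv2.resize(a,None,fx=4,fy=4,interpolation=cv2.INTER_CUBIC)[:,:,::-1])
E
```

```text
clock: 21.02
tcp_pos: [0.6452, 0.1138, 0.0633]
orientation: [2.711, 1.587, -0.004]
contact_force: [-0.1, -0.6, -0.6]
grip_width: 0.0383
clock: 21.28
tcp_pos: [0.6461, 0.1144, 0.0647]
orientation: [2.711, 1.586, 0.001]
contact_force: [-0.3, 0.5, -0.2]
grip_width: 0.0383
shift [ 0.9  0.5 47.7] turn [ 0.  -0.  -0.3] | tcp [646.1 114.4  64.7] j [-0.46  0.64  0.27  1.74 -0.23  0.79  0.98] F [-0.3  0.5 -0.2] w 38.3 t 21.27
```

View pics/g16.png

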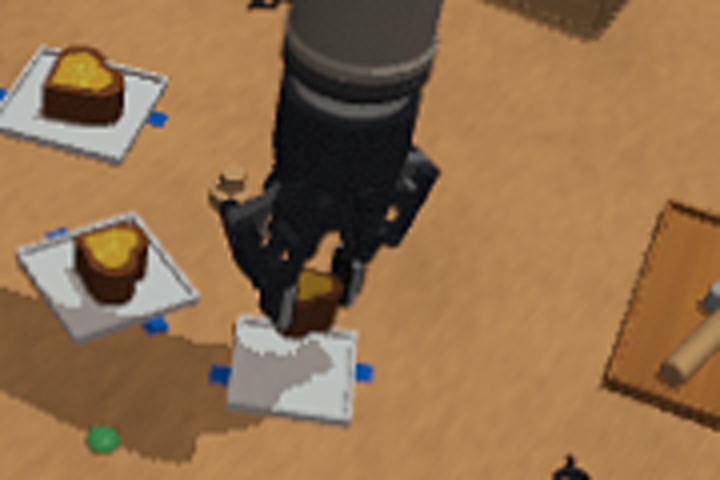

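```bash
python3 -m handwheel '0 0 20 0 0 0 28;0 0 38 0 0 0 28;0 0 46 0 0 0 28;0 0 47.5 0 0 0 28;0 0 49 0 0 0 28;0 0 50 0 0 0 28;0 0 50 0 0 0 28'
python3 plan.py 647 115 14 -29
python3 - <<'E'
from h import *
f=grab_frame("scene");a=f["pixels"][100:220,250:430]
cv2.imwrite("pics/g17.png",cv2.resize(a,None,fx=4,fy=4,interpolation=cv2.INTER_CUBIC)[:,:,::-1])
E
```

```text
clock: 22.2
tcp_pos: [0.6463, 0.1156, 0.0144]
orientation: [2.71, 1.588, 0.001]
contact_force: [-0.1, -0.6, 0.1]
grip_width: 0.0384
shift [-0.2  0.9  0.4] turn [ 0.  -0.  -0.3] | tcp [646.3 115.6  14.4] j [-0.44  0.71  0.24  1.75 -0.25  0.7   0.99] F [-0.1 -0.6  0.1] w 38.4 t 22.20
```

View pics/g17.png

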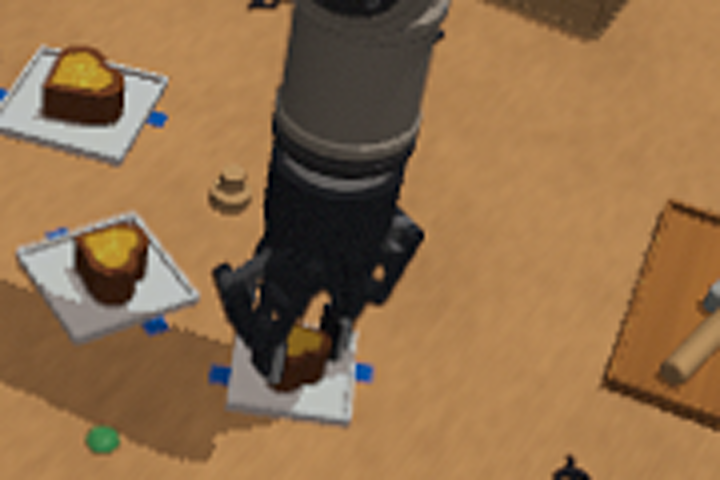

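```bash
python3 -m handwheel '0 0 0.5 0 0 0 28;0 0 1 0 0 0 28;0 0 1 0 0 0 28'
python3 plan.py 647 115 14 -29
```

```text
clock: 22.62
tcp_pos: [0.6463, 0.1156, 0.0143]
orientation: [-2.71, -1.588, -0.001]
contact_force: [-3.3, -0.1, 8.0]
grip_width: 0.0385
shift [-0.2  0.9  0.3] turn [ 0.  -0.  -0.3] | tcp [646.3 115.6  14.3] j [-0.44  0.71  0.24  1.75 -0.25  0.7   0.99] F [-3.3 -0.1  8. ] w 38.5 t 22.62
```

```bash
python3 -m handwheel '0 0 0 0 0 0 40;0 0 0 0 0 0 44;0 0 -1 0 0 0 48;0 0 -1 0 0 0 48;0 0 -10 0 0 0 48;0 0 -50 0 0 0 48;0 0 -100 0 0 0 48;0 0 -150 0 0 0 48;-60 0 -170 0 0 0 48;-120 0 -170 0 0 0 48;-180 0 -170 0 0 0 48;-180 0 -170 0 0 0 48'
python3 -m handwheel '-50 0 0 0 0 0 48;-110 0 0 0 0 0 48;-110 0 0 0 0 0 48;-110 0 0 0 0 0 48'
python3 - <<'E'
from h import *
np.set_printoptions(precision=1,suppress=True)
f=grab_frame("scene");a=f["pixels"][90:210,230:410];g=grab_frame("top");b=g["pixels"][120:280,90:300]
cv2.imwrite("pics/g18.png",cv2.resize(a,None,fx=4,fy=4,interpolation=cv2.INTER_CUBIC)[:,:,::-1])
cv2.imwrite("pics/g19.png",g["pixels"][:,:,::-1])
for F,P in((f,[(269,119),(277,159),(326,185)]),(g,[(144,241),(213,198),(219,146)])):
  for (u,v),y in zip(P,(65,13,-29)):
    try: h=heart(F,u,v,y,z=.033,hw=12 if v!=119 and v!=241 else 16); print(h["cen"],h["yaw"],h["Y"])
    except Exception as e: print(e)
E
python3 plan.py 0 0 0 0
```

```text
clock: 24.12
tcp_pos: [0.5557, -0.0473, 0.1841]
orientation: [2.717, 1.576, -0.001]
contact_force: [0.6, 0.7, -0.6]
grip_width: 0.048
clock: 24.62
tcp_pos: [0.5052, -0.1365, 0.1835]
orientation: [2.71, 1.589, 0.002]
contact_force: [0.5, -0.1, 0.2]
grip_width: 0.048
[370.  262.4] 65.04622424975354 (np.float64(-24.62365976278889), np.float64(24.884688619455357))
[498.8 116.9] 13.682994904658381 (np.float64(-20.28033668358168), np.float64(20.246520263051124))
[641.7 116.7] -32.08044601034392 (np.float64(-14.537366586837686), np.float64(14.693967741295957))
[372.2 264.2] 64.0332603900679 (np.float64(-25.414502268998326), np.float64(24.810632822217276))
[500.1 118.8] 12.517068631082434 (np.float64(-20.67932796146917), np.float64(20.367769775495873))
[643.3 118.2] -27.310321830007847 (np.float64(-14.837268410632976), np.float64(15.234029912774558))
shift [-127.4 -507.7  183. ] turn [  0.   -0.  -29.1] | tcp [ 505.5 -135.7  183.2] j [-0.18  0.29  0.39  1.99 -0.14  0.89  1.35] F [ 0.7  0.5 -0.3] w 48.0 t 24.73
```

View pics/g18.png

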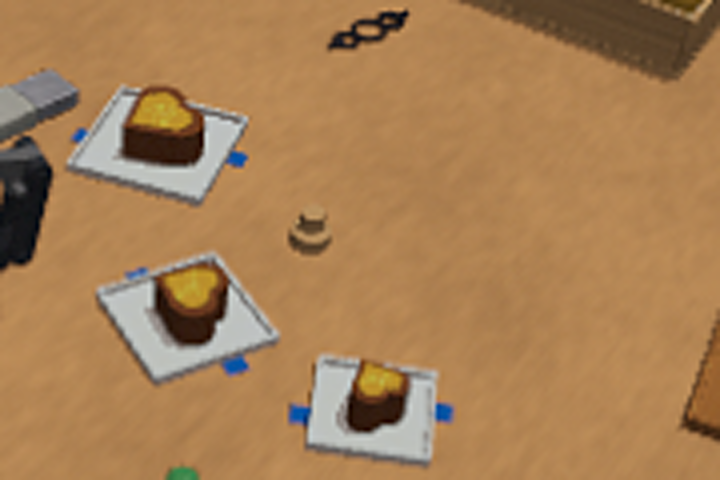

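View pics/g19.png

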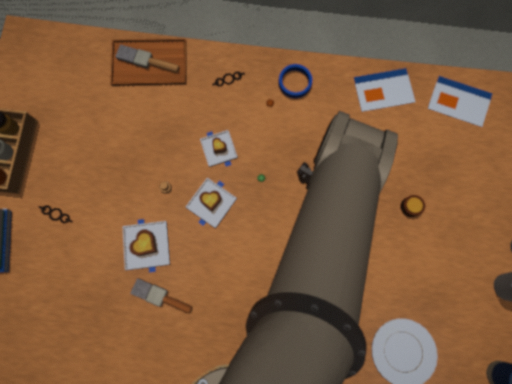

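All three hearts are flat and gold side up, within about 4 mm of their tray centres. The disc is still at (413,206). The arm hides the flower in the top view, so I'll check it in the scene view.

Run:
```python
from h import *
f=grab_frame("scene")["pixels"]; o=cv2.imread("pics/scene0.png")[:,:,::-1]
for n,(u,v) in dict(flower=(256,261),disc=(151,317)).items():
    d=cv2.absdiff(f[v-22:v+22,u-22:u+22],np.ascontiguousarray(o[v-22:v+22,u-22:u+22])); print(n,d.max(),d.mean())
    s=cv2.phaseCorrelate(*[cv2.cvtColor(np.ascontiguousarray(i[v-22:v+22,u-22:u+22]),cv2.COLOR_RGB2GRAY).astype(float) for i in(o,f)]);print(s)
```

```text
flower 13 8.301308539944904
((0.4972303994078757, 0.4918655968786645), 0.9919850821704337)
disc 14 8.25189393939394
((0.49380707859942063, 0.5229697181708346), 1.004188895472035)
```

```bash
python3 -c "
from bench import workorder; print(workorder.hand_in())"
```

```text
the job is handed in; nothing more can be done
None
```

All three hearts are in the tray of their own size, flat and gold side up, and the job is handed in. It took about 25 s of the 83 s allowed. I set each heart down until the wrist felt light contact (5 to 14 N), then opened the fingers a little and lifted away.

- **Position:** in both camera views each heart's gold centroid is within about 5 mm of its tray centre. The two views differ by about 2 mm, as expected from the calibration.
- **Release:** the fingers are empty and clear of everything, with wrist force near zero.
- **Other blanks:** in the scene view the disc and the flower show no sign of moving. Both gave the same 0.5 px offset when compared with the first picture. I put that down to the comparison method because the two offsets are identical. The arm hid the flower in the last top view, so it was checked in the scene view only.

No check failed. I re-gripped the large heart 4 mm higher before lifting it, so the fingers would clear the tray rim.

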